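Load the comb drying tray and latch its row stop

TASK

Load the gel-comb drying tray. First hold up the release bar on the sliding stop, run the stop to the parked notch at the open end of the tray (the end away from the end wall) and let the bar drop home there. With the stop parked, lay every green comb flat across the two bearers, one to a bay and about in the middle of it, filling from the end wall without leaving a gap, all with their teeth towards the end wall; then hold the bar up again, slide the stop to the notch right behind the last comb and let go so that the bar drops fully home, leaving the other things on the bench where they are.

Things in the scene. Friction and masses are not known exactly. Their poses are not given: they have to be found in the camera images.
- tray: fixed aluminium tray, 140 x 344 mm; origin at its underside on the bench. End wall at +y: two uprights 44 mm high with a 52 mm gap between; open end at -y. Two grey bearers, 8 mm wide, run along y at x = -50 and +10 mm, tops 22 mm above the bench, 16 mm above the tray floor. Dividers 6 mm higher and 8 mm thick stand on the bearers only, at y = +102, +46, -10 mm. The notched rail runs along y at x = +50 mm, 30 mm high.
- bay_1 (a point): centre of bay 1 (next to the end wall), at the height of a comb's centre when it lies on the bearers (26 mm above the bench); axes as the tray's. Bays are 48 mm wide along tray y and 56 mm apart; a comb lies with its length along tray x and its centre here.
- bay_2 (a point): centre of bay 2 (counted from the end wall), at the height of a comb's centre when it lies on the bearers (26 mm above the bench); axes as the tray's. Bays are 48 mm wide along tray y and 56 mm apart; a comb lies with its length along tray x and its centre here.
- bay_3 (a point): centre of bay 3 (counted from the end wall), at the height of a comb's centre when it lies on the bearers (26 mm above the bench); axes as the tray's. Bays are 48 mm wide along tray y and 56 mm apart; a comb lies with its length along tray x and its centre here.
- bay_4 (a point): centre of bay 4 (counted from the end wall), at the height of a comb's centre when it lies on the bearers (26 mm above the bench); axes as the tray's. Bays are 48 mm wide along tray y and 56 mm apart; a comb lies with its length along tray x and its centre here.
- end_wall (a point): inner face of the end wall, on the middle line of the bays; axes as the tray's; bay 1 lies 24 mm from it
- stop (a joint): position of the sliding stop along its rail, m: 0 = parked notch at the open end, growing towards the end wall. Notches: 0, 0.070 (right behind bay 4), 0.126 (bay 3), 0.182 (bay 2); travel -0.003 to 0.243. About 1 N slides it while the bar is up. Let go within 7 mm of a notch, the catch finds it; elsewhere it rests on the flat rail and can be slid on. Starts on the flat rail at 0.196 to 0.236.
- release_bar (a joint): lift of the release bar, m: 0 = fully down in a notch, stop locked (1.5 mm play); 0.0118 = resting on top of the rail; clear of the notches above 0.0125; upper end 0.018. A spring and its weight press it down with 4 to 6 N.
- bar_grip (a point): centre of the release bar's black cross bar: 46 mm along tray x, 12 mm along tray y, 14 mm high, on a thin stem; axes as the tray's. Bar down: 83 mm above the bench, 33 mm above the black carriage. At tray x = +50 mm, tray y = -136 mm + stop position. In line with it the stop's arm (37 to 47 mm high) reaches over the bearers, with an 8 mm thick tongue hanging between them.
- comb_1_mid (a point): green plastic gel comb lying flat, 31 mm wide (its x), 95 mm long (its y), 8 mm thick, about 40 g: solid 16 mm spine on its +x side, thin teeth pointing to its -x side. The point is its centre, half-way up (4 mm above what it lies on); axes as the comb's. It starts beside the tray and may be absent (3 or 4 combs are there).
- comb_2_mid (a point): green plastic gel comb lying flat, 31 mm wide (its x), 95 mm long (its y), 8 mm thick, about 40 g: solid 16 mm spine on its +x side, thin teeth pointing to its -x side. The point is its centre, half-way up (4 mm above what it lies on); axes as the comb's. It starts beside the tray and may be absent (3 or 4 combs are there).
- comb_3_mid (a point): green plastic gel comb lying flat, 31 mm wide (its x), 95 mm long (its y), 8 mm thick, about 40 g: solid 16 mm spine on its +x side, thin teeth pointing to its -x side. The point is its centre, half-way up (4 mm above what it lies on); axes as the comb's. It starts beside the tray and may be absent (3 or 4 combs are there).
- comb_4_mid (a point): green plastic gel comb lying flat, 31 mm wide (its x), 95 mm long (its y), 8 mm thick, about 40 g: solid 16 mm spine on its +x side, thin teeth pointing to its -x side. The point is its centre, half-way up (4 mm above what it lies on); axes as the comb's. It starts beside the tray and may be absent (3 or 4 combs are there).
- timer: white bench timer, 66 x 62 x 18 mm; not part of the job, leave it where it is; origin at its underside
- tip_box: pipette tip box with lid, 68 x 120 x 62 mm; not part of the job, leave it where it is; origin at its underside
- casting_frame: gel casting frame, 89 x 108 x 49 mm; not part of the job, leave it where it is; origin at its underside
- tall_bottle: screw bottle, 66 mm wide, 136 mm tall; not part of the job, leave it where it is; origin at its underside
- small_bottle: screw bottle, 56 mm wide, 106 mm tall; not part of the job, leave it where it is; origin at its underside
- beaker: clear beaker, 57 mm wide, 62 mm tall; not part of the job, leave it where it is; origin at its underside
- tube_rack: microtube rack, 62 x 150 x 46 mm; not part of the job, leave it where it is; origin at its underside
- marker: marker pen lying, 132 mm long, 13 mm thick; not part of the job, leave it where it is; origin at its underside
Mind the look-alikes: they are no part of the job. Leave any brown look-alike of the part that bears comb_1_mid alone.

How it is judged:
By the outcome, as a careful person would: the job done as asked, in the order asked, and still so for the second after the job is handed in, with the robot touching nothing.
Of comb_1, comb_2, comb_3, comb_4 only 3 to 4 are there at a start; the rules pass over those that are not, and their reading is None.
At some moment in a run one of comb_1, comb_2, comb_3, comb_4 may be knocked a few centimetres aside while the robot is not near it.
Once in a run the grip may slacken for a moment while it holds something.
It also fails if it takes over 210 s, if anything falls off the work surface, if the arm or the gripper's body presses on something with over 40 N, if the wrist force passes 120 N, or if a joint passes its speed limit or range.

ROBOT

A 6-joint arm with a two-finger parallel gripper is mounted at the origin on a cart in front of the work surface, level with it; the furniture and walls round the work are solid. World frame = base frame: x ahead of the robot, y to its left, z up, the work surface at z = 0. Lengths are in m, angles in rad, forces in N, time in s.
With the tool pointing down it reaches from about 0.25 to 0.8 m from the base axis. Payload 8.5 kg.
Tool frame: the origin (TCP) lies between the finger pads; the fingertips stand 8 mm ahead of it and the grasp point (between the pads) lies 11 mm behind it (env.tcp_to_tips is the distance from the TCP to the fingertips, in m); z points along the fingers, y is the line along which they close (so a half turn about z gives the same grasp; the last joint's range is limited). The gripper opens to 85 mm and grips with 20 to 120 N. Pads are 22 mm wide; open, the fingers measure 114 mm over their backs; the gripper's body (76 mm by 85 mm) begins 54 mm behind the grasp point. The pads swing forward as they close: fully open they stand 13 mm farther back than shut.
Start: joints at [-1.335, 0.238, -0.013, 1.319, 0, 1.571], TCP at [0.123, -0.51, 0.239] pointing down, gripper open.
Joint ranges: [-2.66, 2.66], [-1.03, 1.9], [-1.14, 1.46], [-1.82, 2.27], [-1.45, 1.34], [-3.14, 3.14]. Speed limits (rad/s): [2.22, 2.22, 2.79, 3.14, 3.14, 3.14].

INTERFACE

Orientations are given as a unit quaternion [w, x, y, z].
In Python, from workcell import env, claw, kinematics, telemetry, camera, get_calibration, order gives the robot as it stands. Calls block until the motion is done:
- env.move_ptp(position, orientation): joint-space move of the TCP to a pose.
- env.move_straight(position, vel=0.15, orientation=None, stop_force=None): straight line of the TCP; orientation=None keeps the orientation; vel is the mean speed in m/s. With stop_force (N) it stops when the force on the tool has changed by that much, and returns True; else False.
- env.goto_joints(angles): joint-space move.
- claw.let_go() and claw.close(grip_force=None): open the fingers fully, or close them until they stop; grip_force is the grip in N (None keeps the last).
- env.pause(seconds).
- kinematics.ik(position, orientation): joint angles nearest the present ones, or None.
- telemetry.read_state(): the state.
- camera(name): name is "scene" or "top"; returns (picture, depth): 480x640x3 uint8, red, green, blue; 480x640 float32, m along the optical axis (not along the pixel's ray), 0 where there is no reading.
- get_calibration(name): a dict with "fx", "fy", "cx", "cy" (pixels), "pose" (4x4, takes a point from camera to world coordinates). Camera axes: x right, y up, looking along -z (the intrinsics and any distortion apply to the point x, -y, -z); pixel columns grow to the right and rows downward; lengths in m; the calibration is good to about 2 mm. A picture is of the moment at which its call begins. get_calibration takes no time and is no camera call.
A pose or a line that the arm cannot do raises env.MotionError and nothing moves.
- order.job_done(): hands the job in; it is judged then, once.
The state is a dict: "time_s": time; "q": joint angles; "qvel": joint speeds; "tau": joint torques, N m; "tool_pos": TCP position; "tcp_rot": TCP orientation; "force": force on the tool from outside, world axes, zero at the start; "moment": the same for the moment, N m; "grip_width": finger opening in m; "grip_force": force on a finger pad.
Only numpy, scipy, OpenCV 4.12 (cv2) and the standard library are available. Lean on these libraries where they do the work, as an engineer would, in place of code of your own. Each camera call takes 0.05 s, during which the arm holds its last target. There are 200 camera calls.

## Working session

There is one attempt and no reset: what is moved stays moved. The work goes in short steps, each a Python script; the robot and the scene stay as the last script left them, time stands still between calls to the robot, and variables do not carry over. Pictures are saved under pics/ and viewed, at most 14 in all, crops included, and the job is handed in when it is done.

```bash
mkdir -p pics; ls; cat > h.py <<'E'
import numpy as np, cv2
from workcell import env, claw, kinematics, telemetry, camera, get_calibration, order
def snap(n):
    return camera(n)
def save(img,f): cv2.imwrite('pics/'+f,img[:,:,::-1])
def cloud(n,d):
    c=get_calibration(n); v,u=np.mgrid[0:480,0:640]
    p=np.stack([(u-c['cx'])/c['fx']*d,-(v-c['cy'])/c['fy']*d,-d,np.ones_like(d)],-1)
    return (p@np.array(c['pose']).T)[...,:3]
E
python3 - <<'E'
from h import *
for n in('scene','top'):
    c=get_calibration(n);print(c)
    i,d=snap(n);save(i,n+'0.png');np.savez(n+'0.npz',i=i,d=d)
s=telemetry.read_state();print(s['time_s'],s['tcp_rot'],s['tool_pos'],env.tcp_to_tips,s['grip_width'])
E
```

```text
pics
{'fx': 496.2042200623237, 'fy': 496.2042200623237, 'cx': 313.7119263935772, 'cy': 247.99427797295056, 'pose': array([[ 0.92659038,  0.30767578, -0.21625419,  0.14089011],
       [-0.37584288,  0.77768527, -0.50393229, -0.87071654],
       [ 0.01312994,  0.54821642,  0.83623344,  1.49167396],
       [ 0.        ,  0.        ,  0.        ,  1.        ]])}
{'fx': 550.3031988088528, 'fy': 550.3031988088528, 'cx': 323.62520909910126, 'cy': 237.59295566967597, 'pose': array([[ 0.01953756,  0.98460969, -0.1736722 ,  0.23280402],
       [-0.99977271,  0.01775725, -0.01179903, -0.03804676],
       [-0.00853349,  0.17386325,  0.98473283,  1.57511704],
       [ 0.        ,  0.        ,  0.        ,  1.        ]])}
0.1 [-6.44066412e-04  9.93054060e-01  1.17657192e-01 -6.19989022e-05] [ 0.12259103 -0.51012897  0.23873311] 0.008 0.08546319043306261
```

View pics/scene0.png

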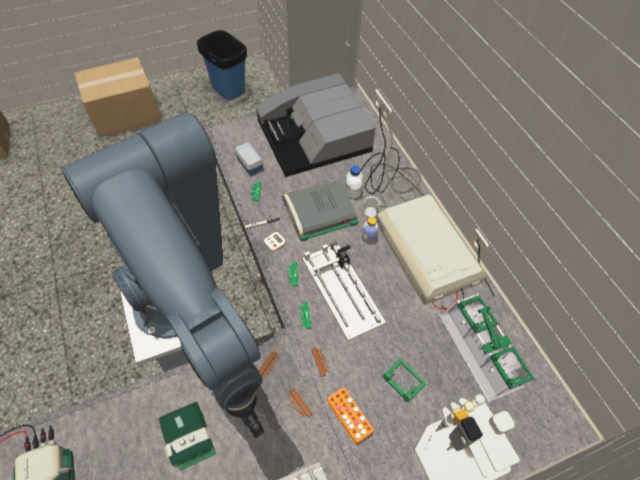

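View pics/top0.png

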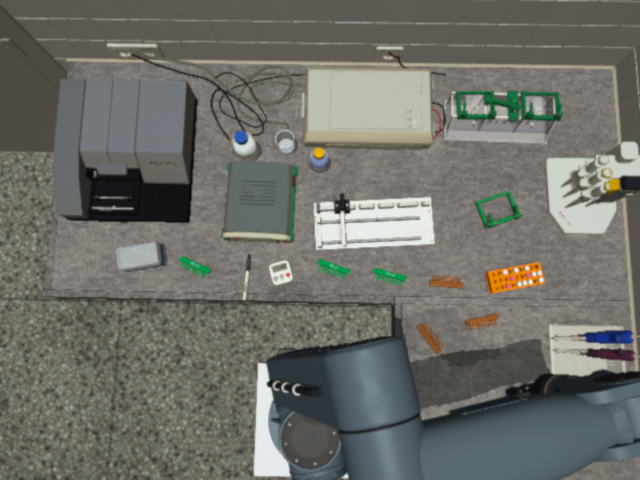

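Scene: tray around top (375,223), with the stop near its left end (342,215). Green combs are at top (195,267), (333,268) and (390,276). Brown look-alikes at (446,282), (482,321) and (428,338) are to be left alone. I'll confirm with an enlarged crop.

```bash
python3 - <<'E'
from h import *
z=np.load('top0.npz');i,d=z['i'],z['d']
c=np.vstack([cv2.resize(i[185:265,300:450],(800,427),interpolation=cv2.INTER_CUBIC), np.hstack([cv2.resize(i[250:290,a:a+50],(266,173),interpolation=cv2.INTER_CUBIC) for a in(170,310,365)]+[np.zeros((173,2,3),np.uint8)])])
save(c,'crop1.png')
P=cloud('top',d)
hsv=cv2.cvtColor(i,cv2.COLOR_RGB2HSV)
m=cv2.inRange(hsv,(45,110,50),(85,255,255))
n,l,st,ce=cv2.connectedComponentsWithStats(m)
for k in range(1,n):
    if st[k,4]>40:
        p=P[l==k];r=cv2.minAreaRect(np.argwhere(l==k)[:,::-1].astype(np.float32));print(st[k],ce[k].round(1),np.median(p,0).round(3),r)
# bench plane check & tray
for u,v in[(300,260),(420,260),(330,240),(425,235),(370,235)]: print(u,v,P[v,u].round(4))
z=np.load('scene0.npz');hs=cv2.cvtColor(z['i'],cv2.COLOR_RGB2HSV);P=cloud('scene',z['d'])
m=cv2.inRange(hs,(45,110,50),(85,255,255))
n,l,st,ce=cv2.connectedComponentsWithStats(m)
for k in range(1,n):
    if st[k,4]>40: print('s',st[k],np.median(P[l==k],0).round(3))
E
```

```text
[457  91  63  30 812] [491.2 105.2] [ 0.872 -0.482  0.106] ((488.0, 105.5), (29.0, 62.0), 90.0)
[521  92  41  28 450] [540.6 107. ] [ 0.864 -0.624  0.103] ((541.0, 105.5), (27.0, 40.0), 90.0)
[290 185   5  57 116] [292.  213.8] [0.578 0.074 0.013] ((291.9372253417969, 212.97604370117188), (2.4233384132385254, 56.076904296875), 2.436648368835449)
[476 191  45  37 444] [497.7 210.4] [ 0.589 -0.519  0.014] ((498.1500244140625, 208.94996643066406), (28.46049690246582, 38.89601135253906), 71.56504821777344)
[180 256  31  21 302] [194.1 266.3] [0.418 0.352 0.005] ((193.78538513183594, 266.6316833496094), (32.26748275756836, 10.546298027038574), 24.775142669677734)
[318 259  32  19 302] [332.9 268.2] [ 0.421 -0.048  0.006] ((332.53533935546875, 268.6182861328125), (32.54568862915039, 10.667479515075684), 20.2248592376709)
[374 268  32  17 295] [389.2 276. ] [ 0.402 -0.208  0.006] ((388.9819030761719, 276.46893310546875), (32.77873611450195, 10.485122680664062), 14.743562698364258)
300 260 [ 4.437e-01  4.780e-02 -4.000e-04]
420 260 [ 0.4499 -0.298   0.0008]
330 240 [ 0.5041 -0.0378 -0.0012]
425 235 [ 0.5232 -0.3131  0.0017]
370 235 [ 0.519  -0.1531  0.0093]
s [252 182   9  19 118] [0.414 0.349 0.006]
s [301 219  57  21 161] [0.607 0.073 0.012]
s [289 262   9  24 147] [ 0.418 -0.044  0.007]
s [458 296  53  57 659] [ 0.872 -0.492  0.105]
s [300 302  11  26 168] [ 0.399 -0.212  0.006]
s [491 347  42  41 354] [ 0.856 -0.635  0.102]
s [383 359  43  42 363] [ 0.588 -0.532  0.013]
s [161 404  43  38 804] [-0.04  -0.43   0.113]
s [172 441  42  27 465] [-0.042 -0.513  0.106]
s [ 65 450   7  17  79] [-0.361 -0.386  0.044]
```

View pics/crop1.png

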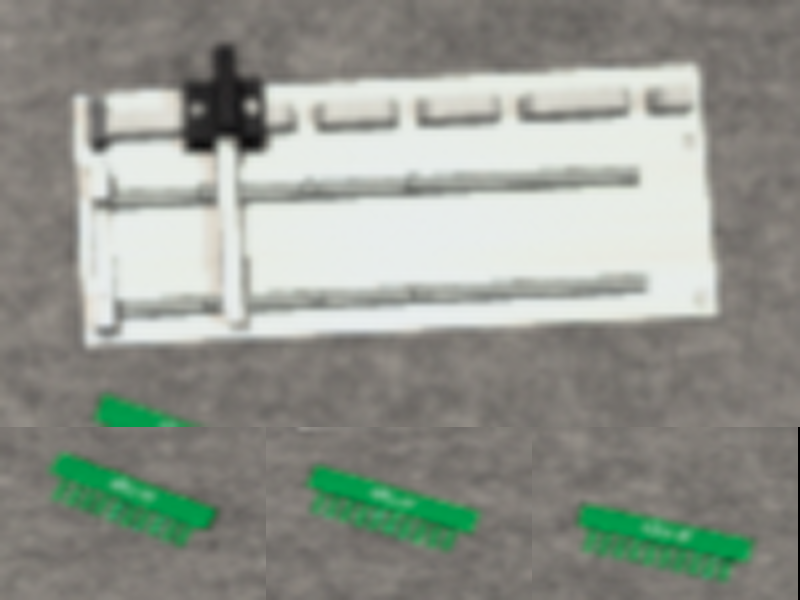

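Crop shows three green combs (top (194,267), (333,268), (389,276)) with spines towards world +x and teeth towards the robot. It also shows the tray with the end wall on the left, which is world +y. The rail with its notches is at the top, world +x. Next: the metric tray pose, bar and comb poses.

```bash
cat >> h.py <<'E'
def ray(n,uv,z):
    c=get_calibration(n);T=np.array(c['pose']);uv=np.atleast_2d(uv).astype(float)
    d=np.stack([(uv[:,0]-c['cx'])/c['fx'],-(uv[:,1]-c['cy'])/c['fy'],-np.ones(len(uv))],1)@T[:3,:3].T
    return (T[:3,3]+d*((z-T[2,3])/d[:,2])[:,None])
def combs(n,i,lo=0.0,hi=0.3,z=0.008):
    "green combs: whole outline cast on the plane of their top; returns centre, angle of comb +x (spine side)"
    hsv=cv2.cvtColor(i,cv2.COLOR_RGB2HSV);m=cv2.inRange(hsv,(45,90,40),(85,255,255))
    mm=cv2.morphologyEx(m,cv2.MORPH_CLOSE,np.ones((5,5),np.uint8))
    k,l,st,ce=cv2.connectedComponentsWithStats(mm);out=[]
    for j in range(1,k):
        if st[j,4]<60: continue
        uv=np.argwhere((l==j)&(m>0))[:,::-1]
        w=ray(n,uv,z)[:,:2].astype(np.float32)
        (cx,cy),(a,b),t=cv2.minAreaRect(w)
        L,W=max(a,b),min(a,b)
        if not(.08<L<.115 and .02<W<.045): continue
        bx=cv2.boxPoints(((cx,cy),(a,b),t)); e=bx[1]-bx[0]; f=bx[2]-bx[1]
        s=e if np.linalg.norm(e)<np.linalg.norm(f) else f
        s=s/np.linalg.norm(s)
        if (w.mean(0)-[cx,cy])@s<0: s=-s     # more green on the spine side
        out.append((np.array([cx,cy]),np.arctan2(s[1],s[0]),L,W,ce[j]))
    return out
E
python3 - <<'E'
from h import *
for n in('top','scene'):
    z=np.load(n+'0.npz');i,d=z['i'],z['d'];P=cloud(n,d)
    for c in combs(n,i): print(n,c[0].round(4),'ang',np.degrees(c[1]).round(1),'L,W',round(c[2],4),round(c[3],4),c[4].round())
    g=i.min(2)
    reg=(abs(P[...,0]-.53)<.15)&(abs(P[...,1]+.16)<.25)&(abs(P[...,2])<.035)
    m=((g>165)&reg).astype(np.uint8); k,l,st,ce=cv2.connectedComponentsWithStats(cv2.morphologyEx(m,cv2.MORPH_CLOSE,np.ones((7,7))))
    b=1+st[1:,4].argmax(); q=(l==b)
    w=ray(n,np.argwhere(q)[:,::-1],.006)[:,:2].astype(np.float32)
    print(n,'tray rect z=.006',cv2.minAreaRect(w))
    f=q&(P[...,2]>.002)&(P[...,2]<.012); print(' floor pts',cv2.minAreaRect(P[f][:,:2].astype(np.float32)), P[f][:,2].mean())
    blk=(i.max(2)<60)&(P[...,2]>.085)&(P[...,2]<.115)&(abs(P[...,0]-.6)<.12)&(abs(P[...,1]+.08)<.15)
    pb=P[blk];print(' bar',blk.sum(),cv2.minAreaRect(pb[:,:2].astype(np.float32)),np.median(pb,0),pb[:,2].max(), [a.mean() for a in np.nonzero(blk)])
E
```

```text
top [0.4182 0.3527] ang -23.1 L,W 0.0957 0.0301 [194. 266.]
top [ 0.4195 -0.047 ] ang -18.5 L,W 0.0942 0.0308 [333. 268.]
top [ 0.4001 -0.2079] ang -14.3 L,W 0.0944 0.031 [389. 276.]
top tray rect z=.006 ((0.5558667778968811, -0.16349758207798004), (0.13962316513061523, 0.34442731738090515), 3.9110965728759766)
 floor pts ((0.5560072660446167, -0.1634020358324051), (0.14019598066806793, 0.34420904517173767), 3.8896701335906982) 0.006587695121479949
 bar 66 ((0.5951325297355652, -0.06896750628948212), (0.042257413268089294, 0.011306988075375557), 0.9957793354988098) [ 0.5910959  -0.06889126  0.10062012] 0.10984945258337953 [np.float64(202.3939393939394), np.float64(341.95454545454544)]
scene [0.4154 0.3502] ang -22.7 L,W 0.0901 0.0291 [256. 191.]
scene [ 0.4185 -0.0474] ang 159.5 L,W 0.0923 0.0275 [293. 274.]
scene [ 0.3975 -0.2091] ang -14.7 L,W 0.0947 0.0299 [305. 315.]
scene tray rect z=.006 ((0.553138256072998, -0.15490764379501343), (0.14301590621471405, 0.3610996603965759), 3.9189400672912598)
 floor pts ((0.5530112981796265, -0.15335409343242645), (0.14486034214496613, 0.3616598844528198), 3.838392972946167) 0.006739948614165481
 bar 30 ((0.5936196446418762, -0.07176592200994492), (0.038903914391994476, 0.0070458813570439816), 4.865240573883057) [ 0.5933555  -0.07172275  0.10006791] 0.10600531150905335 [np.float64(248.83333333333334), np.float64(343.8)]
```

```bash
cat >> h.py <<'E'
from scipy.spatial.transform import Rotation as Ro
TC=np.array([.556,-.1635]);TY=np.radians(3.9)
def tw(x,y,z):
    c,s=np.cos(TY),np.sin(TY);return np.array([TC[0]+c*x-s*y,TC[1]+s*x+c*y,z])
def wt(p):
    c,s=np.cos(TY),np.sin(TY);d=np.array(p[:2])-TC;return np.array([c*d[0]+s*d[1],-s*d[0]+c*d[1]])
def quat(th):
    y=np.array([np.cos(th),np.sin(th),0]);z=np.array([0,0,-1.]);R=np.stack([np.cross(y,z),y,z],1)
    q=Ro.from_matrix(R).as_quat();return np.array([q[3],q[0],q[1],q[2]])
def st(): 
    s=telemetry.read_state();print('t%.1f pos %s w %.4f gf %.1f F %s'%(s['time_s'],np.round(s['tool_pos'],4),s['grip_width'],s['grip_force'],np.round(s['force'],1)));return s
E
python3 - <<'E'
from h import *
b=tw(.049,-.136+.228,0)
for f in(0,np.pi):
    q=kinematics.ik([b[0],b[1],.2],quat(TY+np.pi/2+f)); print(f,None if q is None else np.round(q,2))
E
```

```text
0 [-0.11  0.39  0.1   1.28  0.   -0.18]
3.141592653589793 [-0.11  0.39  0.1   1.28  0.    2.96]
```

```bash
python3 - <<'E'
from h import *
s0=.2277; b=tw(.049,-.136+s0,0); Q=quat(TY+np.pi/2)
env.move_ptp([b[0],b[1],.22],Q)
env.move_straight([b[0],b[1],.0838],vel=.12,stop_force=12)
st(); claw.close(30); s=st()
p=np.array(s['tool_pos'])
env.move_straight(p+[0,0,.0033],vel=.02); s=st()
p=np.array(s['tool_pos'])
d=tw(.0,-.2267,0)-tw(0,0,0)
print(env.move_straight(p+d,vel=.09,stop_force=25)); st()
env.pause(.3)
i,dd=snap('top');save(i,'top1.png');P=cloud('top',dd)
E
```

```text
t3.7 pos [ 0.5991 -0.0688  0.0845] w 0.0856 gf 0.0 F [-1.2 -0.4 -0.6]
t4.4 pos [ 0.5987 -0.0687  0.0839] w 0.0112 gf 32.8 F [-1.3 -0.7  1.6]
t4.7 pos [ 0.5986 -0.0687  0.087 ] w 0.0121 gf 31.9 F [ 1.4 -0.4 -5.5]
False
t7.3 pos [ 0.614  -0.2948  0.087 ] w 0.0118 gf 31.9 F [ 0.5  0.5 -5.7]
```

```bash
python3 - <<'E'
from h import *
claw.let_go(); env.pause(.2); s=st(); p=np.array(s['tool_pos'])
env.move_straight(p+[0,0,.11],vel=.15)
env.move_ptp([.30,-.45,.30],quat(TY+np.pi/2))
i,d=snap('top');np.savez('top2.npz',i=i,d=d);P=cloud('top',d)
blk=(i.max(2)<60)&(P[...,2]>.06)&(P[...,2]<.115)&(abs(P[...,0]-.61)<.06)&(abs(P[...,1]+.29)<.06)
pb=P[blk];print(len(pb),np.median(pb,0),wt(np.median(pb,0)),wt(cv2.minAreaRect(pb[:,:2].astype(np.float32))[0]))
for c in combs('top',i): print(c[0].round(4),np.degrees(c[1]).round(1),c[2:4],c[4].round())
st();j,_=snap('scene')
c=cv2.resize(i[185:290,300:450],(800,560),interpolation=cv2.INTER_CUBIC);save(c,'c2.png');save(np.hstack([i,j]) [::1,::1][:, :],'both2.png')
save(cv2.resize(np.hstack([i,j]),(800,300)),'both2.png')
E
```

```text
t8.6 pos [ 0.614  -0.2949  0.0869] w 0.0856 gf 0.0 F [0.1 0.4 0.1]
66 [ 0.60935457 -0.29402794  0.08845596] [ 0.04435312 -0.1338546 ] [ 0.04482855 -0.13381327]
[0.4183 0.3527] -23.3 (0.09565161168575287, 0.029979126527905464) [194. 266.]
[ 0.4194 -0.047 ] -18.5 (0.0942298024892807, 0.030927740037441254) [333. 268.]
[ 0.3998 -0.2079] -14.0 (0.0944044217467308, 0.031470831483602524) [389. 276.]
[-0.0558 -0.5395] -92.2 (0.11335424333810806, 0.02146315388381481) [512. 448.]
t10.9 pos [ 0.3009 -0.4497  0.2994] w 0.0855 gf 0.0 F [-0.1  0.   0.5]
```

View pics/c2.png

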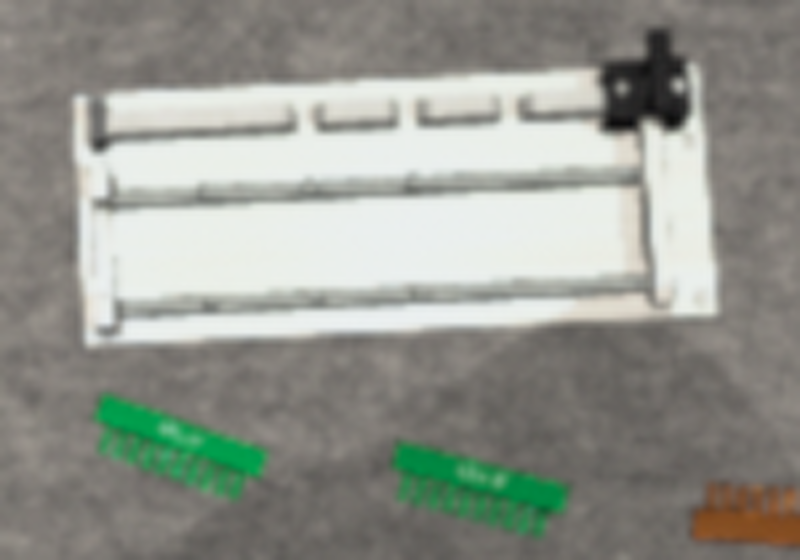

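View pics/both2.png

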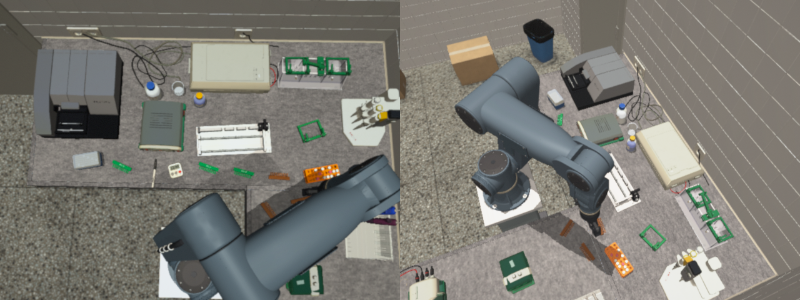

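Stop is parked: the bar top is at 88 mm and at tray y = -134 mm, which means it has dropped home. Three green combs only. Checking IK for picking and placing.

```bash
cat >> h.py <<'E'
BAY={1:.130,2:.074,3:.018,4:-.038}
def look(tag=None):
    env.move_ptp([.30,-.45,.30],quat(TY+np.pi/2))
    i,d=snap('top')
    if tag: np.savez(tag+'.npz',i=i,d=d)
    return i,d
def plan(c,a,bay):
    best=None
    for f in(0,np.pi):
        q1,q2=quat(a+f),quat(TY-np.pi/2+f)
        A=kinematics.ik([c[0],c[1],.12],q1);B=kinematics.ik(tw(-.02,BAY[bay],.12),q2)
        if A is None or B is None: continue
        m=max(abs(A[5]),abs(B[5]))
        if best is None or m<best[0]: best=(m,q1,q2)
    return best
def pick(c,q1):
    env.move_ptp([c[0],c[1],.14],q1)
    env.move_straight([c[0],c[1],.011],vel=.12,stop_force=12); st()
    claw.close(40); s=st(); p=np.array(s['tool_pos'])
    env.move_straight(p+[0,0,.13],vel=.15); s=st(); return .026<s['grip_width']<.036
def place(bay,q2,drop=.0025,z0=.011):
    t=tw(-.02,BAY[bay],0)
    env.move_ptp([t[0],t[1],.14],q2)
    s=st()
    if not .026<s['grip_width']<.036: print('LOST?'); return False
    env.move_straight([t[0],t[1],.05],vel=.15)
    print('stop',env.move_straight([t[0],t[1],z0+.022+drop],vel=.05,stop_force=10)); st()
    claw.let_go(); env.move_straight([t[0],t[1],.14],vel=.15); st(); return True
E
python3 - <<'E'
from h import *
z=np.load('top2.npz');cs=[c for c in combs('top',z['i']) if c[0][0]>.3]
for c,b in zip([cs[1],cs[2],cs[0]],(1,2,3)): 
    r=plan(c[0],c[1],b);print(c[0],b,r and r[0])
c=cs[1];m,q1,q2=plan(c[0],c[1],1)
print(pick(c[0],q1))
i,d=snap('scene');save(cv2.resize(i[200:340,220:400],(720,560),interpolation=cv2.INTER_CUBIC),'g1.png')
E
```

```text
[ 0.41940737 -0.04701867] 1 1.359069335181532
[ 0.39980567 -0.20788339] 2 1.8054911676564223
[0.4182533  0.35271803] 3 0.46284378736715315
t13.8 pos [ 0.4198 -0.0471  0.0115] w 0.0855 gf 0.0 F [-0.7  0.1  0.9]
t14.4 pos [ 0.4195 -0.047   0.0114] w 0.0289 gf 39.0 F [-0.9 -0.7  6.5]
t15.4 pos [ 0.419  -0.0469  0.1407] w 0.0284 gf 39.5 F [-0.2  0.2 -1.4]
True
```

View pics/g1.png

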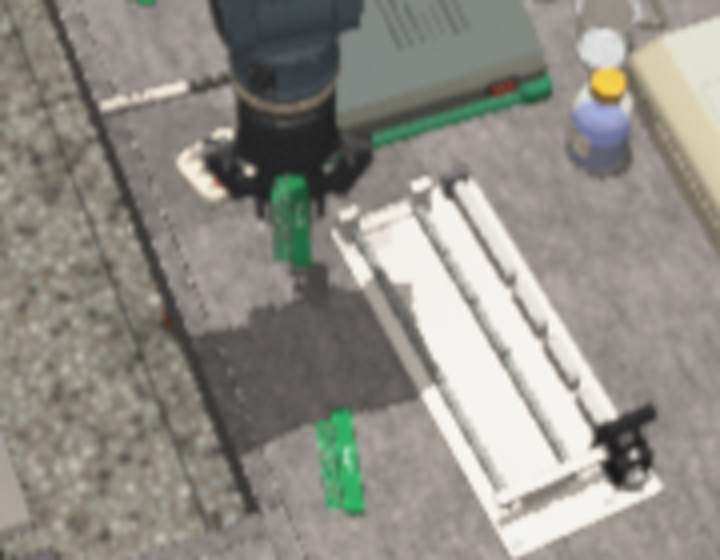

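The comb (crop (293,220)) is held clear of the bench and looks level; the width reads 28 mm. Placing it in bay 1.

```bash
python3 - <<'E'
from h import *
z=np.load('top2.npz');cs=[c for c in combs('top',z['i']) if c[0][0]>.3]
c=cs[1];m,q1,q2=plan(c[0],c[1],1)
q2=quat(TY-np.pi/2) if abs(telemetry.read_state()['tcp_rot']@q1)>.9 and np.allclose(q1,quat(c[1])) else q2
place(1,q2)
i,d=look('top3');P=cloud('top',d)
for c in combs('top',i,z=.008): print('bench',c[0].round(4),np.degrees(c[1]).round(1),c[2:4],c[4].round())
for c in combs('top',i,z=.030): print('tray',wt(c[0]).round(4),np.degrees(c[1]-TY).round(1),c[2:4], P[int(c[4][1]),int(c[4][0])].round(4))
save(cv2.resize(i[185:290,300:450],(800,560),interpolation=cv2.INTER_CUBIC),'c3.png')
E
```

```text
t16.6 pos [ 0.5267 -0.0352  0.1395] w 0.0292 gf 39.5 F [ 1.3 -0.3 -0.7]
stop False
t17.8 pos [ 0.527  -0.0351  0.0353] w 0.0290 gf 39.5 F [ 0.1 -0.3 -1.1]
t19.2 pos [ 0.5267 -0.0351  0.1393] w 0.0855 gf 0.0 F [0.4 0.1 0.2]
bench [ 0.5331 -0.0355] -86.3 (0.0920766294002533, 0.029453638941049576) [330. 230.]
bench [0.4183 0.3528] -24.0 (0.09565402567386627, 0.030599059537053108) [194. 266.]
bench [ 0.3998 -0.2079] -14.0 (0.0944044217467308, 0.031470831483602524) [389. 276.]
bench [-0.0558 -0.5395] -92.2 (0.11335424333810806, 0.02146315388381481) [512. 448.]
tray [-0.0183  0.1295] -90.2 (0.09078409522771835, 0.02904016338288784) [ 0.5315 -0.0344  0.0248]
tray [-0.1053  0.5192] -27.9 (0.09431121498346329, 0.030169513076543808) [0.42   0.3551 0.0044]
tray [-0.161  -0.0311] -17.9 (0.09307914972305298, 0.031029023230075836) [ 0.4011 -0.2078  0.0095]
tray [-0.6314 -0.3267] -96.1 (0.11176292598247528, 0.021161800250411034) [-0.0361 -0.5048  0.1165]
```

View pics/c3.png

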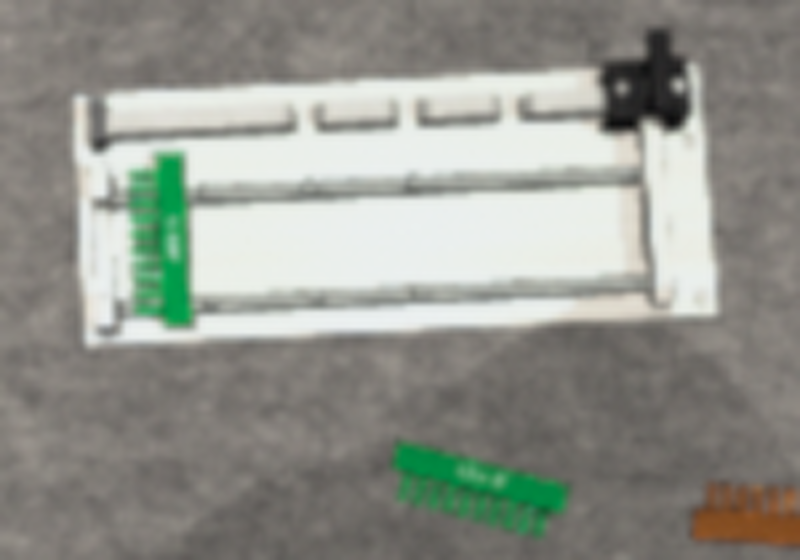

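Comb 1 lies centred in bay 1 at crop (162,240), with its teeth (left) towards the end wall. Next, comb 2 into bay 2.

```bash
cat > go.py <<'E'
import sys
from h import *
def run(bay,src):
    z=np.load(src+'.npz');cs=[c for c in combs('top',z['i'],z=.008) if c[0][0]>.3 and wt(c[0])[0]<-.085]
    c=min(cs,key=lambda c:abs(c[0][1]+.2)) ; print('pick',c[0].round(4),np.degrees(c[1]).round(1))
    m,q1,q2=plan(c[0],c[1],bay)
    if not pick(c[0],q1): print('grip?');return
    if not place(bay,q2): return
    i,d=look('after%d'%bay)
    for c in combs('top',i,z=.030):
        if wt(c[0])[0]>-.085: print('tray',wt(c[0]).round(4),np.degrees(c[1]-TY).round(1),c[2:4])
    for c in combs('top',i): 
        if c[0][0]>.3 and wt(c[0])[0]<-.085: print('bench',c[0].round(4),np.degrees(c[1]).round(1),c[2:4])
    save(cv2.resize(i[185:290,300:450],(800,560),interpolation=cv2.INTER_CUBIC),'b%d.png'%bay)
run(int(sys.argv[1]),sys.argv[2])
E
python3 go.py 2 top3
```

```text
pick [ 0.3998 -0.2079] -14.0
t23.5 pos [ 0.4002 -0.2082  0.0115] w 0.0854 gf 0.0 F [-0.9 -0.4 -0.1]
t24.0 pos [ 0.4    -0.2079  0.0114] w 0.0288 gf 39.1 F [-2.   1.2  5.4]
t25.1 pos [ 0.3995 -0.2076  0.1406] w 0.0291 gf 39.5 F [-0.4 -0.5 -0.4]
t26.4 pos [ 0.5306 -0.0912  0.1396] w 0.0291 gf 39.5 F [-0.5  0.4  0.2]
stop False
t27.6 pos [ 0.5308 -0.091   0.0353] w 0.0293 gf 39.5 F [-0.9 -0.2 -0.6]
t29.1 pos [ 0.5305 -0.091   0.1393] w 0.0854 gf 0.0 F [-0.4  0.1 -1. ]
tray [-0.0181  0.0724] -90.3 (0.09075972437858582, 0.028573861345648766)
tray [-0.0183  0.1295] -90.2 (0.09078409522771835, 0.02904016338288784)
bench [0.4183 0.3527] -23.3 (0.09565161168575287, 0.029979126527905464)
```

```bash
python3 go.py 3 after2
```

```text
pick [0.4183 0.3527] -23.3
t34.9 pos [0.4186 0.353  0.0116] w 0.0854 gf 0.0 F [-0.2  0.2 -0.2]
t35.5 pos [0.4184 0.3528 0.0114] w 0.0290 gf 39.4 F [-2.1 -0.4  5.4]
t36.5 pos [0.418  0.3525 0.1405] w 0.0291 gf 39.5 F [ 0.1  0.5 -2.1]
t38.4 pos [ 0.535 -0.146  0.14 ] w 0.0286 gf 39.5 F [1.1 0.7 0.4]
stop False
t39.6 pos [ 0.5346 -0.1469  0.0353] w 0.0289 gf 39.5 F [ 0.4 -0.1 -0.5]
t41.0 pos [ 0.5343 -0.1468  0.1392] w 0.0854 gf 0.0 F [-0.2  0.8  0.3]
tray [-0.0181  0.0723] -90.3 (0.09075972437858582, 0.028725221753120422)
tray [-0.0181  0.0177] -90.6 (0.09072902798652649, 0.02907952107489109)
tray [-0.0183  0.1295] -90.2 (0.09078409522771835, 0.02904016338288784)
```

```bash
python3 - <<'E'
from h import *
b=tw(.049,-.136,0); print(wt([.614,-.2948])); Q=quat(TY+np.pi/2)
b[:2]=[.614,-.2948]
env.move_ptp([b[0],b[1],.20],Q)
print(env.move_straight([b[0],b[1],.0715],vel=.12,stop_force=12))
st(); claw.close(30); s=st(); p=np.array(s['tool_pos']); print(wt(p))
env.move_straight(p+[0,0,.0155],vel=.03); s=st(); p=np.array(s['tool_pos'])
print(env.move_straight(p+tw(0,.126,0)-tw(0,0,0),vel=.08,stop_force=20)); s=st(); print(wt(s['tool_pos']))
i,d=snap('scene');save(cv2.resize(i[230:350,290:410],(600,600),interpolation=cv2.INTER_CUBIC),'s1.png')
E
```

```text
[ 0.04893528 -0.13494083]
False
t45.2 pos [ 0.6144 -0.2951  0.0724] w 0.0857 gf 0.0 F [-0.3  0.3  0.2]
t45.8 pos [ 0.6141 -0.2948  0.0716] w 0.0114 gf 33.2 F [-0.1 -0.4  1.5]
[ 0.04899437 -0.13492501]
t46.5 pos [ 0.614  -0.2947  0.087 ] w 0.0117 gf 32.2 F [ 0.2 -0.3 -5.2]
False
t48.2 pos [ 0.6054 -0.1692  0.0869] w 0.0114 gf 32.3 F [ 1.7  0.2 -4.8]
[ 0.0489039  -0.00900439]
```

View pics/b3.png

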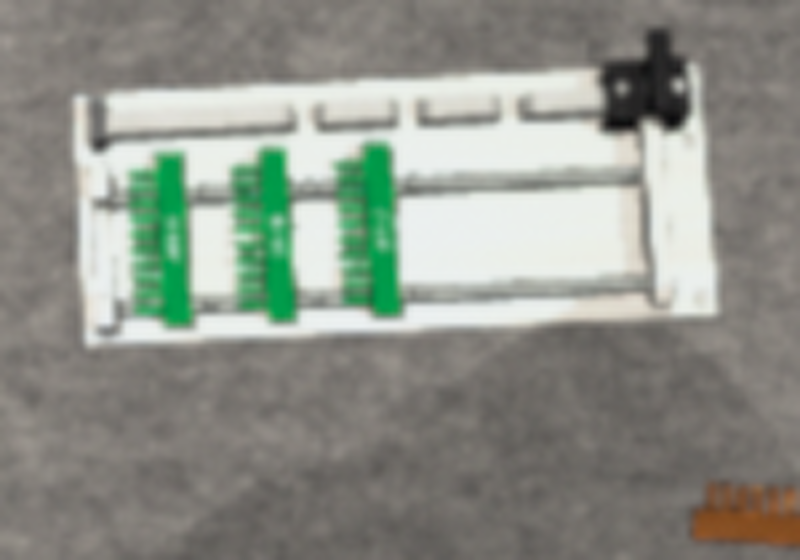

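Three combs sit in bays 1-3 at crop x ≈ 160, 265 and 370, teeth left towards the end wall. The bar is held over the 0.126 notch, so I'll let go and check.

```bash
python3 - <<'E'
from h import *
claw.let_go(); env.pause(.3); s=st(); p=np.array(s['tool_pos'])
env.move_straight(p+[0,0,.12],vel=.15)
i,d=look('fin');P=cloud('top',d)
blk=(i.max(2)<60)&(P[...,2]>.065)&(P[...,2]<.115)&(abs(P[...,0]-.60)<.06)&(abs(P[...,1]+.17)<.06)
pb=P[blk];print(len(pb),np.median(pb,0).round(4),np.percentile(pb[:,2],[10,90]),wt(cv2.minAreaRect(pb[:,:2].astype(np.float32))[0]))
for c in combs('top',i,z=.030):
    if wt(c[0])[0]>-.085: print('tray',wt(c[0]).round(4),np.degrees(c[1]-TY).round(1),c[2:4])
for c in combs('top',i): 
    if c[0][0]>.3 and wt(c[0])[0]<-.085: print('bench',c[0].round(4))
st()
a=cv2.resize(i[185:265,300:450],(800,427),interpolation=cv2.INTER_CUBIC);save(a,'fin.png')
E
```

```text
t49.3 pos [ 0.6054 -0.169   0.087 ] w 0.0853 gf 0.0 F [ 0.1 -0.1  0.7]
64 [ 0.6007 -0.1691  0.0892] [0.08565858 0.09400339] [ 0.04589768 -0.008758  ]
tray [-0.0165  0.0177] -91.4 (0.09344223886728287, 0.029761750251054764)
tray [-0.0181  0.0724] -90.3 (0.09075972437858582, 0.028573861345648766)
tray [-0.0183  0.1295] -90.2 (0.09078409522771835, 0.02904016338288784)
t51.9 pos [ 0.3008 -0.4495  0.2996] w 0.0857 gf 0.0 F [-0.2 -0.3 -0.3]
```

View pics/fin.png

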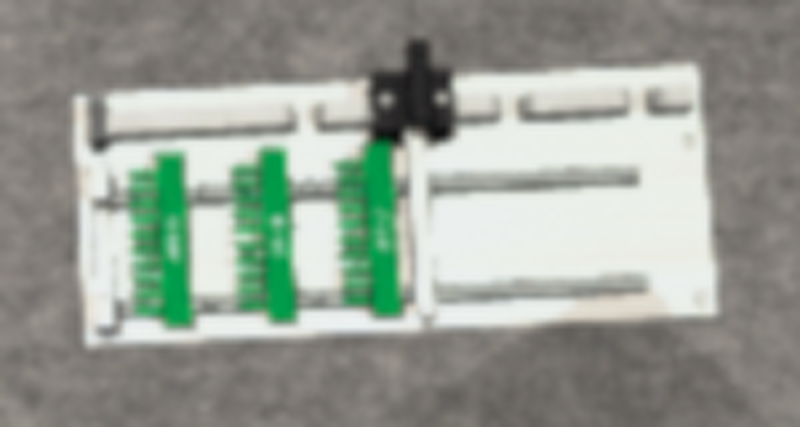

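The stop is right behind comb 3 (crop (415,100)). The bar top is at 89 mm, fully down (it read 101 mm when resting on the rail), and the combs are undisturbed.

```bash
python3 -c "
from h import *
print(order.job_done())"
```

```text
the job is handed in; nothing more can be done
None
```

Job handed in: the stop was parked first, the three green combs (the fourth was absent) lie in bays 1–3 with teeth towards the end wall, and the stop is locked in the notch behind bay 3 (0.126 m).

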